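# Ease the ratchet clamp on a painted panel by three teeth

## Robot

A 7-joint arm with a two-finger parallel gripper is mounted at the origin on the work surface. World frame = base frame: x ahead of the robot, y to its left, z up, the work surface at z = 0. Lengths are in m, angles in rad, forces in N, time in s.
With the tool pointing down it reaches from about 0.4 to 0.75 m from the base axis. Payload 19.5 kg.
Tool frame: the origin (TCP) lies at the very end of the fingers, on their centre line; the grasp point (between the pads) lies behind it (r.grasp_offset is the z of the grasp point in the tool frame, in m); z points along the fingers, y is the line along which they close (so a half turn about z gives the same grasp; the last joint's range is limited). The gripper opens to 85 mm and grips with 20 to 120 N. Pads are 22 mm wide; open, the fingers measure 114 mm over their backs; the gripper's body (76 mm by 85 mm) begins 54 mm behind the grasp point. The pads swing forward as they close: fully open they stand 13 mm farther back than shut.
Start: joints at [1.211, 0.707, -0.028, 1.485, 0.022, 0.951, -0.075], TCP at [0.18, -0.546, 0.2] pointing down, gripper open.
Joint ranges: [-2.71, 2.71], [-0.32, 2.16], [-1.57, 1.52], [0, 2.45], [-1.46, 4.6], [0, 2.02], [-2.83, 2.83]. Speed limits (rad/s): [1.89, 1.89, 2.57, 2.57, 3.01, 3.01, 3.01].

## Interface

Orientations are given as a unit quaternion [x, y, z, w].
In Python, from cell import r, vision, order gives the robot as it stands.
- The arm moves only by the tool drive_tool, never from a script. Its argument "series" is a list of rows, each a list of 5 numbers: the shift along the world's x, y, z in parts of the range, where 1.0 means 1 m, then the turn about the world's z in shares of 4 rad (1.0 is 4 rad), then the finger opening in m, from 0 to 0.0854. In form: [[dx, dy, dz, spin, hand], ...]. A call has 1 to 8 rows; each row is the pose to reach, as a shift and turn from the pose commanded when the call began; what a row does not reach only later rows make up. A row lasts 1/10 s, in which the tool goes at most 50 mm and 8.59 degrees, less where a joint would pass 70% of its speed; a pose out of reach is approached as far as the arm can. No shift or turn number may pass 1 either way. A call with a gripper value outside its range is refused whole. The fingers move at their own pace and stop on an object; the grip force is fixed at half the most. Time passes only in rows, so rows that repeat a pose let the fingers close. It gives the time, the measured TCP pose, the force, the opening and the grip force at its end, in the units of the state.
- r.read_state(): the state, without advancing time (a new reading comes with each control period).
- vision.get_image(name): name is "scene" or "top"; returns the picture (480x640x3 uint8, red, green, blue); there is no depth.
- vision.camera_model(name): a dict with "fovy" (degrees; the focal length in pixels is half the picture's height over the tangent of half this angle, whatever the lens; pixels are square), "cx", "cy" (the principal point, pixels), "R" (3x3) and "t" (3): a world point X has camera coordinates R X + t. Camera axes: x right, y down, z forward; pixel columns grow to the right and rows downward; lengths in m; the calibration is good to about 2 mm. A picture is of the moment at which its call begins. camera_model takes no time and is no camera call.
- order.job_done(): hands the job in; it is judged then, once.
The state is a dict: "time_s": time; "q": joint angles; "joint_vel": joint speeds; "joint_torque": joint torques, N m; "position": TCP position; "orientation": TCP orientation; "wrist_force": force on the tool from outside, world axes, zero at the start; "torque": the same for the moment, N m; "width": finger opening in m; "gripper_force": force on a finger pad.
Only numpy, scipy, OpenCV 4.12 (cv2) and the standard library are available. Lean on these libraries where they do the work, as an engineer would, in place of code of your own. Each camera call takes 0.05 s, during which the arm holds its last target. There are 200 camera calls.

## Task

Ease the ratchet clamp that holds the painted panel by exactly three teeth: swing the yellow pawl out of the teeth, turn the wheel back by its red peg, and swing the pawl fully in again so that it holds the third tooth after the one it holds now. Finish by bringing the wheel gently back until that tooth rests against the tip of the pawl, never forcing tooth and pawl together, since the pawl is only plastic. Leave the panel and everything else where it lies, and let go.

Things in the scene. Friction and masses are not known exactly. Their poses are not given: they have to be found in the camera images.
- clamp: Bench clamp fixed to the table: brown board 220 x 490 x 20 mm, at one end a green gear housing (top at 42 mm). Origin: on the table under the wheel's vertical axis. y runs along the board from wheel to panel, z is up, x points away from the robot (yaw within 0.3 rad). Board: x -125 to 95, y -130 to 360 mm. Grey jaws, tops at 65 mm: movable one at y 83 to 105, fixed one at y 309 to 334 mm.
- wheel (a joint): Ratchet wheel's angle, rad, growing as it turns backwards (counter-clockwise from above), which opens the jaw 12 mm per rad. One tooth is 0.349. At 0 the tooth held now bears on the pawl's tip; the third after it bears at 1.047, the fourth at 1.396. Starts at -0.07 to -0.02 (play short of the pawl). Bearing friction of 0.22 N m (about 5 N at the peg) holds it wherever it is left.
- wheel_top (a point): Centre of the top face of the steel ratchet wheel, 57 mm above the table. The wheel lies flat, 124 mm across the tips, with 18 saw teeth 9 mm deep; a hub of radius 16 mm stands 10 mm higher. The tooth faces are straight and hold; the back of each tooth is a gentle slope.
- peg (a point): Red upright peg on the wheel for turning it: 16 mm across, 42 mm from the wheel's axis, from 57 to 100 mm above the table. The point lies on the peg's axis 85 mm above the table. Seen from the wheel's axis it stands at -0.70 rad from the clamp's x (counter-clockwise positive) plus the wheel's angle.
- pawl (a joint): Angle of the yellow pawl, rad: 0 fully in between the teeth (hard stop), growing counter-clockwise from above as its tip swings away from the wheel, 0.35 fully out (hard stop). Clear of the teeth above about 0.15. Its pivot is stiff (0.06 N m, about 1.2 N at the pin): it stays wherever it is left, has no spring, and does not follow the wheel by itself.
- pawl_tip (a point): Tip of the plastic pawl, on the robot's side of the wheel, 57 mm above the table, 70 mm from the pivot. It goes fully in only while the wheel stands up to 0.07 rad short of a tooth bearing; otherwise it meets the slope or point of a tooth. Load on the tooth pins it by friction. Over 12 N between tooth and tip damages it (a push of some 20 N on the peg once the tooth bears).
- pawl_pin (a point): Black upright pin on the pawl, 12 mm across, from 57 to 99 mm above the table, the handle for swinging it. The point lies on the pin's axis 85 mm above the table, 50 mm from the pivot. It stands at about x -85, y -25 mm in the clamp's frame with the pawl in, and moves 17 mm, mostly towards -x and slightly to -y, as the pawl swings out.
- pawl_pivot (a point): Fixed pivot of the pawl, at x -62.5, y -70 mm in the clamp's frame, 57 mm above the table.
- panel: Painted wooden panel 160 x 200 x 28 mm with a red flower, lying on the board between the jaws with about 1 mm of play. Origin: centre of its underside. Leave it.
- spare_panel: Another painted panel of that size, loose on the table to the left. Leave it.
- paint_jar: Small amber jar 48 mm across, 55 mm high, loose on the table beyond the clamp's housing. Origin: centre of its underside. Leave it.
- wedge: Loose pale wooden block 50 x 30 x 18 mm on the table in front of the clamp. Leave it.
- flask: White bottle 60 mm across, 150 mm high, loose on the table to the right. Leave it.
- brush_tin: Tin 84 mm across, 100 mm high, with brushes up to 230 mm, loose on the table to the right. Leave it.
- green_tub: Green open tub 130 x 170 x 55 mm, loose on the table to the left. Leave it.

How it is judged:
On the way, in this order (a step that is already met when the one before it is completed fails the run):
1. the pawl is swung clear of the teeth before the wheel is turned back (value of joint pawl above 0.2 rad and value of joint wheel below 0.2 rad), for 0.2 s.
2. the wheel is turned back by between two and four teeth with the pawl out (value of joint pawl above 0.2 rad and value of joint wheel between 0.7 and 1.4 rad), for 0.2 s.
At the end, for the whole second after the job is handed in: The pawl is fully in (within 0.03 rad of its stop) and the wheel stands at rest exactly three teeth further back with the tooth resting on the pawl (wheel angle 1.020 to 1.067 rad, where 1.047 is bearing) (value of joint pawl below 0.03 rad and value of joint wheel between 1.02 and 1.067 rad and velocity of joint wheel between -0.02 and 0.02 rad/s); the robot touches nothing.
It fails at once if a tooth is forced on the plastic pawl with more than 12 N (contact force between pawl and wheel above 12 N).
It fails at once if the panel is shifted by more than 8 mm (distance of panel from where it was at the start of the episode above 0.008 m).
It fails at once if a bystander is moved by more than 20 mm (distance of any of spare_panel, paint_jar, wedge, flask, brush_tin, green_tub from where it was at the start of the episode above 0.02 m).
It also fails if it takes over 69 s, if anything falls off the work surface, if the arm or the gripper's body presses on something with over 40 N, if the wrist force passes 120 N, or if a joint passes its speed limit or range.

## Working session

There is one attempt and no reset: what is moved stays moved. The work goes in short steps, Python scripts to look and compute and a tool call to move; the robot and the scene stay as the last step left them, time stands still between calls to the robot, and variables do not carry over. Pictures are saved under pics/ and viewed, at most 11 in all, crops included, and the job is handed in when it is done.

Besides the shell and the picture viewer there is one more tool, called as name(argument=value, ...) on one line, values as JSON. drive_tool: Moves the arm, as the interface text tells. Its arguments: {"type":"object","properties":{"series":{"type":"array"}},"required":["series"]}

```bash
mkdir -p pics
python3 - <<'E'
from cell import r,vision
import cv2
for n in("scene","top"):
    cv2.imwrite(f"pics/{n}0.png",cv2.cvtColor(vision.get_image(n),cv2.COLOR_RGB2BGR))
    print(n,vision.camera_model(n))
print(r.read_state(),r.grasp_offset)
E
```

```text
scene {'fovy': 49.69034370006903, 'cx': 316.82700626906995, 'cy': 242.71683011216592, 'R': array([[ 0.74255023,  0.66973754,  0.00841365],
       [ 0.56280397, -0.61708204, -0.54996495],
       [-0.36314026,  0.41311183, -0.83514536]]), 't': array([-0.43228984, -0.2549234 ,  1.62282614])}
top {'fovy': 56.640892243571265, 'cx': 325.08796572757706, 'cy': 234.4876018498187, 'R': array([[ 0.02241185, -0.99973025, -0.00609456],
       [-0.98778024, -0.02120267, -0.15440413],
       [ 0.15423326,  0.00948057, -0.98798898]]), 't': array([-0.00122541,  0.58605938,  0.98295854])}
{'time_s': 0.1, 'q': array([ 1.21131031,  0.7070234 , -0.02760741,  1.48491928,  0.02198403,
        0.95090383, -0.07551714]), 'joint_vel': array([-0.00034363, -0.00262701, -0.00186535, -0.0022773 , -0.00035412,
       -0.00136931,  0.00174564]), 'joint_torque': array([ 1.57714654e-03, -8.84291410e+01,  1.23644818e+00, -2.36454445e+01,
        1.70316099e-02,  4.97468922e-03,  1.09947541e-04]), 'position': array([ 0.1795878 , -0.54596996,  0.19999204]), 'orientation': array([ 9.87405702e-01,  1.58207940e-01, -8.57516983e-05, -4.68199555e-04]), 'wrist_force': array([-0.83058299,  0.75487222, -0.03995961]), 'torque': array([-0.04601466, -0.0020712 , -0.01754019]), 'gripper_force': 0.0, 'width': 0.08551919428963624} -0.0187
```

View pics/top0.png

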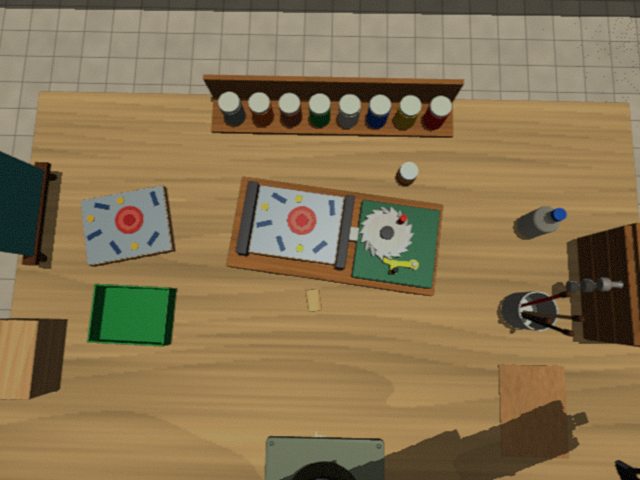

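View pics/scene0.png

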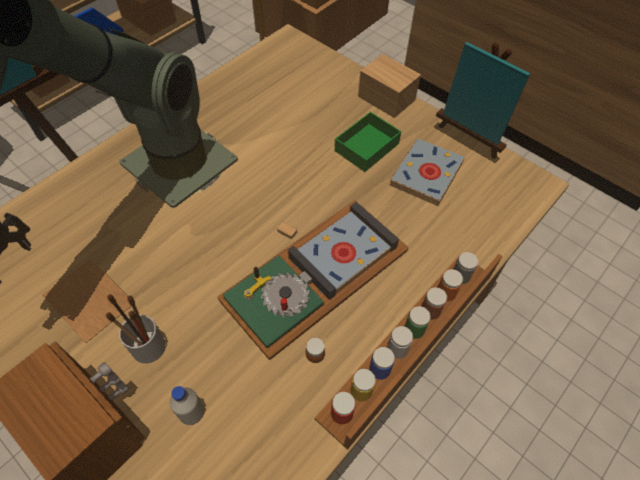

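The top view shows the wheel at about (386,233), the red peg at (403,219), the yellow pawl at (402,266) and the pin near (391,270). In the scene view the wheel is at (286,293), the peg at (284,305) and the pin at (256,272). I'll zoom in and measure.

```bash
cat > h.py <<'E'
import numpy as np,cv2
from cell import r,vision
def K(n):
    m=vision.camera_model(n); f=240/np.tan(np.radians(m['fovy']/2)); return m,f
def ray(n,u,v):
    m,f=K(n); R,t=np.array(m['R']),np.array(m['t'])
    d=R.T@np.array([(u-m['cx'])/f,(v-m['cy'])/f,1]); return -R.T@t,d/np.linalg.norm(d)
def plane(n,u,v,z):
    c,d=ray(n,u,v); return c+d*(z-c[2])/d[2]
def proj(n,X):
    m,f=K(n); p=m['R']@np.array(X)+m['t']; return np.array([m['cx']+f*p[0]/p[2],m['cy']+f*p[1]/p[2]])
def tri(a,b):
    (c1,d1),(c2,d2)=ray("top",*a),ray("scene",*b)
    s=np.linalg.lstsq(np.c_[d1,-d2],c2-c1,rcond=None)[0]
    p,q=c1+s[0]*d1,c2+s[1]*d2; return (p+q)/2,np.linalg.norm(p-q)
def blob(img,lo,hi,roi):
    x,y,w,h=roi; hsv=cv2.cvtColor(img[y:y+h,x:x+w],cv2.COLOR_RGB2HSV)
    m=cv2.inRange(hsv,np.array(lo),np.array(hi))
    n,l,s,c=cv2.connectedComponentsWithStats(m); i=1+np.argmax(s[1:,4])
    return c[i]+[x,y],s[i],(l==i)
E
python3 - <<'E'
from h import *
o=[]
for n,(x,y,w,h) in dict(top=(345,185,105,112),scene=(215,245,105,112)).items():
    im=cv2.imread(f"pics/{n}0.png")[y:y+h,x:x+w]
    o.append(cv2.resize(im,None,fx=3.8,fy=3.8*1.4/1.4,interpolation=cv2.INTER_CUBIC))
cv2.imwrite("pics/z0.png",np.hstack(o))
T=cv2.cvtColor(cv2.imread("pics/top0.png"),cv2.COLOR_BGR2RGB);S=cv2.cvtColor(cv2.imread("pics/scene0.png"),cv2.COLOR_BGR2RGB)
for nm,lo,hi in [("red",(0,150,60),(6,255,255)),("yellow",(22,120,90),(35,255,255)),("black",(0,0,0),(180,255,38)),("green",(60,80,30),(85,255,255))]:
    for n,I,roi in(("top",T,(350,190,100,105)),("scene",S,(215,245,105,112))):
        try:
            c,s,_=blob(I,lo,hi,roi);print(nm,n,c.round(1),s)
        except Exception as e: print(nm,n,e)
E
```

```text
red top [402.8 217.8] [49 25  8  7 38]
red scene [283.8 303.3] [66 53  6 12 59]
yellow top [399.  263.4] [ 33  67  36  13 213]
yellow scene [256.9 284.3] [ 29  31  27  21 158]
black top [392.5 271.5] [41 80  4  4 12]
black scene [256.5 270.5] [41 25  2  2  2]
green top [401.4 248.6] [   2   11   87   87 3580]
green scene [251.5 305.9] [28 55 19 12 53]
```

View pics/z0.png

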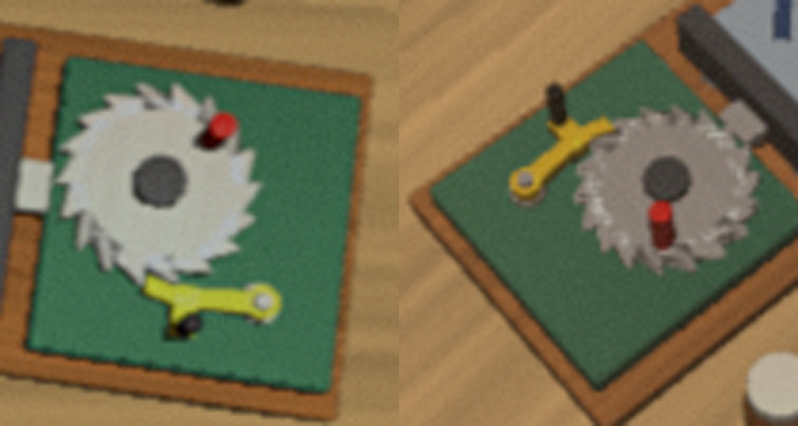

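The zoom (3.8x) shows the hub, peg, pin and pivot clearly in both views: hub (160,181) and (268,178), peg top (224,126) and (261,212), pivot (264,301) and (125,181), pin top (190,324) and (155,90). I'll triangulate these and get the yaw from the board.

Run:
```python
from h import *
T=cv2.cvtColor(cv2.imread("pics/top0.png"),cv2.COLOR_BGR2RGB);S=cv2.cvtColor(cv2.imread("pics/scene0.png"),cv2.COLOR_BGR2RGB)
z=lambda p,o:(p[0]/3.8+o[0]-.4,p[1]/3.8+o[1]-.4)
A=(345,185);B=(215,245);P={}
for k,a,b in [("hub",(160,181),(268,178)),("pegtop",(224,126),(261,212)),("pivot",(264,301),(125,181)),("pintop",(190,324),(155,90))]:
    P[k],e=tri(z(a,A),z(b,B)); print(k,P[k].round(4),"gap",round(e,4))
# board edges via brown/green masks in top view: board outline incl. everything differing -> green housing rect at z=.042
hsv=cv2.cvtColor(T,cv2.COLOR_RGB2HSV)
m=np.zeros((480,640),np.uint8);m[185:300,345:450]=cv2.inRange(hsv,np.array((55,70,20)),np.array((90,255,255)))[185:300,345:450]
pts=cv2.findNonZero(m);rect=cv2.boxPoints(cv2.minAreaRect(pts))
g=np.array([plane("top",u,v,.042) for u,v in rect]);print("green",rect.round(1).tolist(),g.round(4).tolist())
e=[g[(i+1)%4]-g[i] for i in range(4)];print([(round(np.linalg.norm(d),4),round(np.arctan2(d[1],d[0]),4)) for d in e])
# dark hub blob
for n,I,roi in(("top",T,(376,222,22,22)),("scene",S,(276,283,20,16))):
    print(n,"hub",blob(I,(0,0,30),(180,70,95),roi)[:2])
h=P["hub"];pv=P["pivot"]-h
print("yaw from pivot",np.arctan2(pv[1],pv[0])-np.arctan2(-70,-62.5),np.hypot(*pv[:2]),"exp",np.hypot(70,62.5)/1e3)
pg=P["pegtop"]-h;print("peg ang",np.arctan2(pg[1],pg[0]),np.hypot(*pg[:2]))
pn=P["pintop"]-P["pivot"];print("pin-pivot",np.hypot(*pn[:2]),pn)
```

```text
hub [ 0.591  -0.1287  0.0631] gap 0.0012
pegtop [ 0.6184 -0.1612  0.0974] gap 0.0013
pivot [ 0.5206 -0.1916  0.0575] gap 0.0024
pintop [ 0.5031 -0.1423  0.0943] gap 0.0024
green [[351.1000061035156, 277.0], [361.8999938964844, 199.60000610351562], [441.5, 210.60000610351562], [430.70001220703125, 288.1000061035156]] [[0.4895, -0.05, 0.042], [0.6712, -0.0728, 0.042], [0.6487, -0.2585, 0.042], [0.4685, -0.231, 0.042]]
[(np.float64(0.1831), np.float64(-0.1248)), (np.float64(0.1871), np.float64(-1.6915)), (np.float64(0.1823), np.float64(2.9896)), (np.float64(0.1822), np.float64(1.455))]
top hub (array([386.11888112, 232.31468531]), array([  4,   4,  14,  13, 143], dtype=int32))
scene hub (array([285.0619469 , 291.71681416]), array([  3,   3,  13,  12, 113], dtype=int32))
yaw from pivot -0.11171914302691244 0.09442621425859714 exp 0.09384162189561729
peg ang -0.8716786531941868 0.042586255570857344
pin-pivot 0.0523878645088038 [-0.01752773  0.04936868  0.03680656]
```

Checks: pivot distance is 94.4 mm (expected 93.8), peg radius 42.6 mm, and heights agree within about 5 mm. Yaw is about -0.127. The pin predicted from the frame is (0.5035,-0.1427), and measured (0.503,-0.142). Next I'll move to above the pin, with the closing line along the pin's path.

Units first: turns go in shares of 4 rad. So 0.42 rad / 4 = 0.105.

drive_tool(series=[[0.014,0.04,0,0.035,0.085],[0.028,0.08,0,0.07,0.085],[0.042,0.12,0,0.105,0.085],[0.056,0.16,0,0.14,0.06],[0.07,0.196,0,0.175,0.04],[0.105,0.226,0,0.21,0.04],[0.14,0.256,0,0.245,0.04],[0.175,0.286,0,0.28,0.04]])

```text
time_s: 0.9
position: [0.3557, -0.2588, 0.2004]
orientation: [0.751, 0.661, -0.0, 0.0]
wrist_force: [0.7, -1.2, 0.5]
width: 0.0402
gripper_force: 0.0
```

In the tool's units: 0.55 rad / 4 = 0.1375.

drive_tool(series=[[0.035,0.028,0,0.035,0.04],[0.07,0.056,0,0.07,0.04],[0.1,0.08,0,0.105,0.04],[0.13,0.105,0,0.1375,0.04],[0.149,0.117,0,0.1375,0.04],[0.149,0.117,0,0.1375,0.04],[0.149,0.117,0,0.1375,0.04]])

```text
time_s: 1.6
position: [0.5034, -0.1432, 0.2]
orientation: [0.545, 0.838, -0.0, -0.0]
wrist_force: [0.0, -0.5, -0.4]
width: 0.0398
gripper_force: 0.0
```

drive_tool(series=[[0,0,-0.05,0,0.04],[0,0,-0.085,0,0.04],[0,0,-0.1,0,0.04],[0,0,-0.114,0,0.04],[0,0,-0.128,0,0.04],[0,0,-0.128,0,0.04]])

```text
time_s: 2.2
position: [0.5023, -0.1438, 0.0713]
orientation: [0.546, 0.838, -0.001, -0.001]
wrist_force: [0.4, -0.2, 0.9]
width: 0.04
gripper_force: 0.0
```

Run:
```python
from h import *
o=[]
for n,(x,y,w,h) in dict(top=(345,185,105,112),scene=(215,235,105,112)).items():
    im=cv2.cvtColor(vision.get_image(n),cv2.COLOR_RGB2BGR)[y:y+h,x:x+w]
    o.append(cv2.resize(im,None,fx=3.8,fy=3.8,interpolation=cv2.INTER_CUBIC))
cv2.imwrite("pics/z1.png",np.hstack(o))
```

```text
(no output)
```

View pics/z1.png

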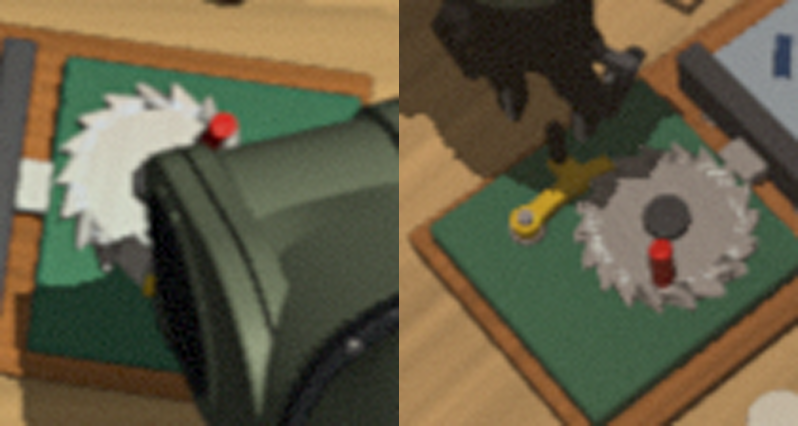

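In the scene half, the pin at (555,140) lies between the fingertips at about (508,115) and (578,135). I'll check this against the projected tool points.

Run:
```python
from h import *
p=r.read_state()['position'];d=np.array([np.cos(.417),np.sin(.417),0])
for nm,X in [("tcp",p),("tcp+8",p+[0,0,.008]),("f+",p+d*.02+[0,0,.008]),("f-",p-d*.02+[0,0,.008]),("pintop",[.5035,-.1427,.099])]:
    q=proj("scene",X); print(nm,((q-[215,235])*3.8+[399,0]).round())
```

```text
tcp [556. 144.]
tcp+8 [555. 138.]
f+ [583. 146.]
f- [527. 130.]
pintop [554. 123.]
```

That matches: the pin is centred between the pads. I'll close to a loose cage.

drive_tool(series=[[0,0,0,0,0.03],[0,0,0,0,0.022],[0,0,0,0,0.018],[0,0,0,0,0.016],[0,0,0,0,0.016],[0,0,0,0,0.016]])

```text
time_s: 2.9
position: [0.5037, -0.1432, 0.0724]
orientation: [0.545, 0.838, -0.0, -0.0]
wrist_force: [-1.0, 0.9, 0.8]
width: 0.0158
gripper_force: 0.0
```

drive_tool(series=[[-0.0025,-0.0012,0,0,0.016],[-0.005,-0.0024,0,0,0.016],[-0.0075,-0.0036,0,0,0.016],[-0.01,-0.005,0,0,0.016],[-0.0125,-0.0064,0,0,0.016],[-0.0145,-0.0076,0,0,0.016],[-0.0155,-0.0081,0,0,0.016],[-0.0155,-0.0081,0,0,0.016]])

```text
time_s: 3.7
position: [0.4881, -0.1514, 0.0724]
orientation: [0.545, 0.838, -0.0, -0.0]
wrist_force: [0.1, 0.2, -0.1]
width: 0.0159
gripper_force: 0.0
```

Run:
```python
from h import *
print(r.read_state()['wrist_force'],r.read_state()['width'])
x,y,w,h=215,235,140,112
im=cv2.cvtColor(vision.get_image("scene"),cv2.COLOR_RGB2BGR)[y:y+h,x:x+w]
cv2.imwrite("pics/z2.png",cv2.resize(im,None,fx=5,fy=5,interpolation=cv2.INTER_CUBIC))
```

```text
[ 0.14907345  0.22565274 -0.0868208 ] 0.015941877431000354
```

View pics/z2.png

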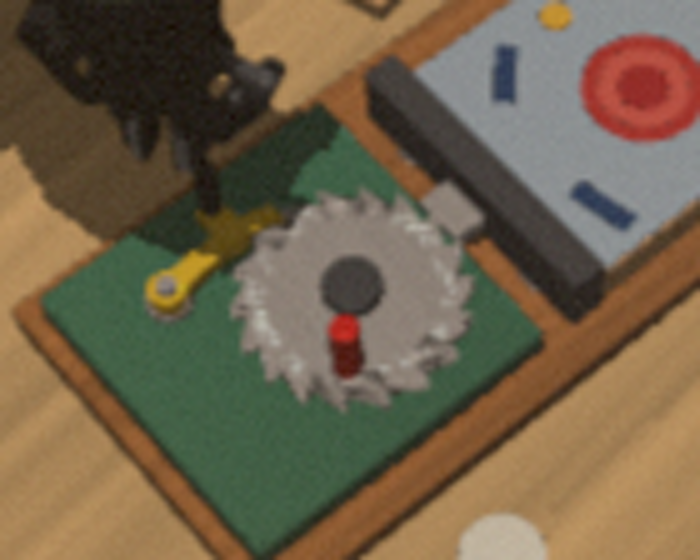

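The pin seems not to have moved: it is still at zoom (205,190), and the fingers have left it, with tips at about (140,155) and (185,165). I'll compare this with the projected TCP.

Run:
```python
from h import *
p=r.read_state()['position'];d=np.array([np.cos(.417),np.sin(.417),0]);z=np.array([0,0,1])
for nm,X in [("tcp",p),("f+in",p+d*.008),("f-in",p-d*.008),("f+out",p+d*.022),("f-out",p-d*.022),("tcp+20",p+.02*z)]+[("pin%d"%k,[.5035,-.1427,k/1e3]) for k in(57,80,99)]+[("pinout%d"%k,[.489,-.1507,k/1e3]) for k in(57,80,99)]:
    q=proj("scene",X); print(nm,((q-[215,235])*5).round())
m=vision.camera_model("scene");print(-m['R'].T@m['t'])
im=cv2.cvtColor(vision.get_image("scene"),cv2.COLOR_RGB2BGR)[215:305,215:300]
cv2.imwrite("pics/z3.png",cv2.resize(cv2.convertScaleAbs(im,alpha=1.8,beta=25),None,fx=6.5,fy=6.5,interpolation=cv2.INTER_CUBIC))
```

```text
tcp [175. 182.]
f+in [190. 187.]
f-in [161. 178.]
f+out [215. 194.]
f-out [135. 171.]
tcp+20 [171. 162.]
pin57 [211. 204.]
pin80 [207. 182.]
pin99 [203. 162.]
pinout57 [180. 198.]
pinout80 [175. 175.]
pinout99 [172. 156.]
[ 1.05378233 -0.53819659  1.21873391]
```

View pics/z3.png

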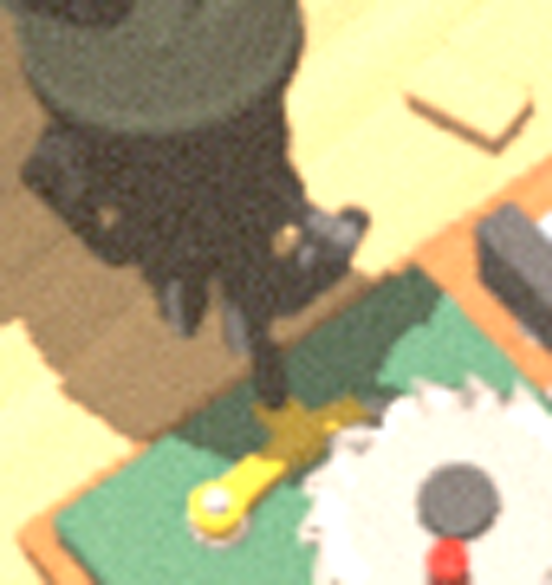

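The tips appear about 3 px from where the kinematics put them, and the pawl hasn't moved (tip still at about (270,278) raw). I'll lift, shut the fingers and compare the shut tip with the projected TCP.

drive_tool(series=[[0,0,0.03,0,0.016],[0,0,0.07,0,0.0],[-0.03,0,0.1,0,0.0],[-0.05,0,0.1,0,0.0],[-0.05,0,0.1,0,0.0],[-0.05,0,0.1,0,0.0]])

```text
time_s: 4.4
position: [0.4385, -0.1514, 0.1725]
orientation: [0.545, 0.838, 0.0, 0.0]
wrist_force: [0.8, -0.2, -0.3]
width: -0.0002
gripper_force: 0.0
```

Run:
```python
from h import *
s=r.read_state();p=s['position'];print(p,s['width'])
im=cv2.cvtColor(vision.get_image("scene"),cv2.COLOR_RGB2BGR)
q=proj("scene",p);print(q)
x,y=int(q[0])-45,int(q[1])-70
c=cv2.resize(cv2.convertScaleAbs(im[y:y+95,x:x+95],alpha=1.8,beta=25),None,fx=6,fy=6,interpolation=cv2.INTER_CUBIC)
cv2.circle(c,tuple(int(v) for v in (q-[x,y]+.4)*6),4,(255,0,255),1);print(x,y)
cv2.imwrite("pics/z4.png",c)
```

```text
[ 0.43845352 -0.15136169  0.17248396] -0.00018195416062939532
[231.62026576 238.7510373 ]
186 168
```

View pics/z4.png

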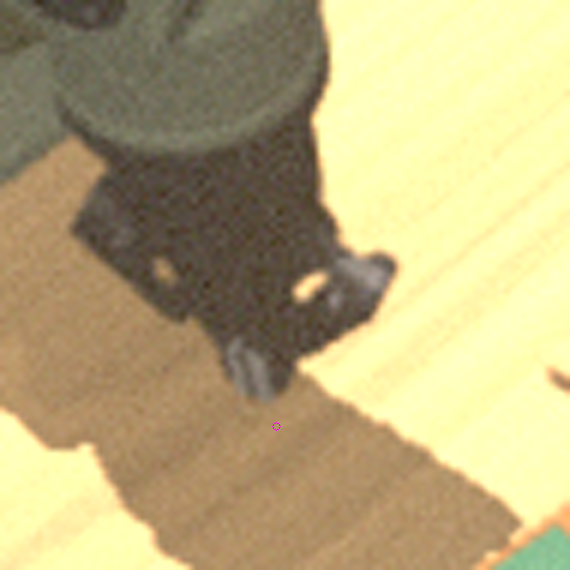

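The shut tip at zoom (265,395) sits above the projected TCP (276,426) by about 5 px, as if the real finger end were about 25 mm above the reported TCP. I'll settle it by touching the bare table gently.

drive_tool(series=[[-0.02,0,-0.05,0,0],[-0.02,0,-0.1,0,0],[-0.02,0,-0.13,0,0],[-0.02,0,-0.15,0,0],[-0.02,0,-0.16,0,0],[-0.02,0,-0.167,0,0],[-0.02,0,-0.167,0,0]])

```text
time_s: 5.15
position: [0.4182, -0.151, 0.0045]
orientation: [0.545, 0.838, -0.0, -0.0]
wrist_force: [0.8, -1.1, 1.3]
width: 0.0001
gripper_force: 0.0
```

drive_tool(series=[[0,0,-0.002,0,0],[0,0,-0.004,0,0],[0,0,-0.0055,0,0],[0,0,-0.0055,0,0]])

```text
time_s: 5.55
position: [0.4182, -0.1513, -0.0001]
orientation: [0.545, 0.838, -0.0, 0.0]
wrist_force: [-0.2, 0.3, 0.6]
width: 0.0002
gripper_force: 0.0
```

drive_tool(series=[[0,0,-0.001,0,0],[0,0,-0.002,0,0],[0,0,-0.003,0,0],[0,0,-0.003,0,0]])

```text
time_s: 5.95
position: [0.4181, -0.1512, -0.0032]
orientation: [0.545, 0.838, -0.0, -0.0]
wrist_force: [-0.4, 0.7, -0.7]
width: 0.0002
gripper_force: 0.0
```

drive_tool(series=[[0,0,-0.002,0,0],[0,0,-0.004,0,0],[0,0,-0.006,0,0],[0,0,-0.006,0,0]])

```text
time_s: 6.35
position: [0.4181, -0.1512, -0.0094]
orientation: [0.545, 0.838, -0.0, -0.0]
wrist_force: [0.6, -0.1, 0.6]
width: 0.0003
gripper_force: 0.0
```

drive_tool(series=[[0,0,-0.001,0,0],[0,0,-0.002,0,0],[0,0,-0.003,0,0],[0,0,-0.003,0,0]])

```text
time_s: 6.75
position: [0.4181, -0.1513, -0.0122]
orientation: [0.545, 0.838, -0.0, -0.0]
wrist_force: [1.5, -0.2, -0.3]
width: -0.0001
gripper_force: 0.0
```

drive_tool(series=[[0,0,-0.001,0,0],[0,0,-0.002,0,0],[0,0,-0.003,0,0],[0,0,-0.003,0,0]])

```text
time_s: 7.15
position: [0.4181, -0.1513, -0.0152]
orientation: [0.545, 0.838, -0.0, -0.0]
wrist_force: [-0.1, 0.1, -0.6]
width: -0.0001
gripper_force: 0.0
```

drive_tool(series=[[0,0,-0.001,0,0],[0,0,-0.002,0,0],[0,0,-0.003,0,0],[0,0,-0.003,0,0]])

```text
time_s: 7.55
position: [0.4181, -0.1513, -0.0183]
orientation: [0.545, 0.838, -0.0, -0.0]
wrist_force: [1.2, 0.3, -0.1]
width: 0.0001
gripper_force: 0.0
```

drive_tool(series=[[0,0,-0.001,0,0],[0,0,-0.002,0,0],[0,0,-0.002,0,0],[0,0,-0.002,0,0]])

```text
time_s: 7.95
position: [0.4182, -0.1513, -0.0201]
orientation: [0.545, 0.838, -0.0, -0.0]
wrist_force: [0.2, 1.1, -0.0]
width: 0.0
gripper_force: 0.0
```

drive_tool(series=[[0,0,-0.0007,0,0],[0,0,-0.0015,0,0],[0,0,-0.0015,0,0]])

```text
time_s: 8.25
position: [0.4181, -0.1513, -0.0217]
orientation: [0.545, 0.838, -0.0, -0.0]
wrist_force: [-0.1, 1.1, -0.5]
width: 0.0
gripper_force: 0.0
```

drive_tool(series=[[0,0,-0.0007,0,0],[0,0,-0.0015,0,0],[0,0,-0.0015,0,0]])

```text
time_s: 8.55
position: [0.4181, -0.1513, -0.0232]
orientation: [0.545, 0.838, -0.0, -0.0]
wrist_force: [-0.4, -0.2, 0.5]
width: -0.0002
gripper_force: 0.0
```

drive_tool(series=[[0,0,-0.0007,0,0],[0,0,-0.0015,0,0],[0,0,-0.0015,0,0]])

```text
time_s: 8.85
position: [0.4181, -0.1512, -0.0247]
orientation: [0.545, 0.838, -0.0, -0.0]
wrist_force: [-0.9, 0.4, -0.0]
width: 0.0002
gripper_force: 0.0
```

drive_tool(series=[[0,0,-0.0007,0,0],[0,0,-0.0015,0,0],[0,0,-0.0015,0,0]])

```text
time_s: 9.15
position: [0.4181, -0.1513, -0.0262]
orientation: [0.545, 0.838, -0.0, -0.0]
wrist_force: [-1.0, 0.4, -0.5]
width: -0.0001
gripper_force: 0.0
```

drive_tool(series=[[0,0,-0.0007,0,0],[0,0,-0.0015,0,0],[0,0,-0.0015,0,0]])

```text
time_s: 9.45
position: [0.4181, -0.1513, -0.0277]
orientation: [0.545, 0.838, -0.0, -0.0]
wrist_force: [-0.1, -0.2, 0.4]
width: 0.0
gripper_force: 0.0
```

drive_tool(series=[[0,0,-0.0007,0,0],[0,0,-0.0015,0,0],[0,0,-0.0015,0,0]])

```text
time_s: 9.75
position: [0.4181, -0.1512, -0.0292]
orientation: [0.545, 0.838, -0.0, -0.0]
wrist_force: [0.2, 0.1, 0.0]
width: 0.0001
gripper_force: 0.0
```

Run:
```python
from h import *
s=r.read_state();p=s['position']
im=cv2.cvtColor(vision.get_image("scene"),cv2.COLOR_RGB2BGR)
x,y=195,205
c=cv2.resize(cv2.convertScaleAbs(im[y:y+100,x:x+100],alpha=1.8,beta=25),None,fx=6,fy=6,interpolation=cv2.INTER_CUBIC)
for z,col in((p[2],(255,0,255)),(0,(0,0,255)),(.02,(255,0,0))):
    q=proj("scene",[p[0],p[1],z]);print(z,q);cv2.circle(c,tuple(int(v) for v in (q-[x,y]+.4)*6),4,col,1)
cv2.imwrite("pics/z5.png",c)
```

```text
-0.029232081485605493 [236.0373129  275.20522946]
0 [234.72752599 269.85208521]
0.02 [233.80492315 266.08137561]
```

View pics/z5.png

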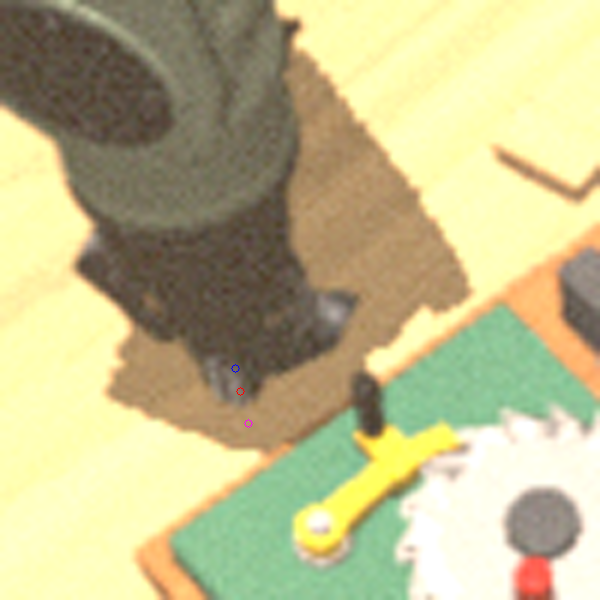

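The tip at zoom (237,402) is close to the z=0 mark at (240,391). So the offset is mostly vertical, about 29 mm, which explains passing over the pin. I'll continue down to contact.

drive_tool(series=[[0,0,-0.0007,0,0],[0,0,-0.0015,0,0],[0,0,-0.0015,0,0]])

```text
time_s: 10.1
position: [0.4181, -0.1513, -0.0307]
orientation: [0.545, 0.838, -0.0, -0.0]
wrist_force: [0.1, -0.1, 0.6]
width: 0.0002
gripper_force: 0.0
```

drive_tool(series=[[0,0,-0.0007,0,0],[0,0,-0.0015,0,0],[0,0,-0.0015,0,0]])

```text
time_s: 10.4
position: [0.4182, -0.1513, -0.031]
orientation: [0.545, 0.838, -0.0, 0.001]
wrist_force: [-3.6, 3.4, 39.1]
width: 0.0001
gripper_force: 19.6
```

drive_tool(series=[[0,0,-0.0007,0,0],[0,0,-0.0015,0,0],[0,0,-0.0015,0,0]])

```text
time_s: 10.7
position: [0.4183, -0.1513, -0.0312]
orientation: [0.545, 0.838, 0.0, 0.001]
wrist_force: [-9.1, 7.1, 83.9]
width: 0.0005
gripper_force: 41.9
```

Contact is at a reported z of -0.031, so the true finger end is 31 mm above the reported TCP, and stiffness is about 30 N/mm. I'll back off and redo the pin cage 31 mm lower.

drive_tool(series=[[0,0,0.01,0,0],[0,0,0.055,0,0.02],[0,0,0.1,0,0.04],[0,0,0.15,0,0.04],[0.042,0.0054,0.155,0,0.04],[0.0843,0.0108,0.155,0,0.04],[0.0843,0.0108,0.155,0,0.04]])

```text
time_s: 11.4
position: [0.5066, -0.1393, 0.1217]
orientation: [0.545, 0.838, 0.002, 0.001]
wrist_force: [-1.4, 0.0, -1.1]
width: 0.0401
gripper_force: 0.0
```

drive_tool(series=[[0,0,-0.03,0,0.04],[0,0,-0.045,0,0.04],[0,0,-0.06,0,0.04],[0,0,-0.07,0,0.04],[0,0,-0.078,0,0.04],[0,0,-0.078,0,0.04]])

```text
time_s: 12.0
position: [0.5021, -0.1404, 0.0428]
orientation: [0.545, 0.838, -0.0, -0.0]
wrist_force: [-0.2, -0.2, 0.9]
width: 0.04
gripper_force: 0.0
```

drive_tool(series=[[0,0,0,0,0.03],[0,0,0,0,0.025],[0,0,0,0,0.021],[0,0,0,0,0.018],[0,0,0,0,0.018]])

```text
time_s: 12.5
position: [0.5025, -0.1405, 0.0435]
orientation: [0.545, 0.838, -0.0, 0.0]
wrist_force: [1.2, -0.7, 0.6]
width: 0.018
gripper_force: 0.0
```

Run:
```python
from h import *
s=r.read_state();p=s['position']
im=cv2.cvtColor(vision.get_image("scene"),cv2.COLOR_RGB2BGR)
x,y=215,225
c=cv2.resize(cv2.convertScaleAbs(im[y:y+90,x:x+90],alpha=1.8,beta=25),None,fx=6.5,fy=6.5,interpolation=cv2.INTER_CUBIC)
q=proj("scene",[p[0],p[1],.074]);print(q);cv2.circle(c,tuple(int(v) for v in (q-[x,y]+.4)*6.5),4,(255,0,255),1)
cv2.imwrite("pics/z6.png",c)
```

```text
[256.91837698 271.73380254]
```

View pics/z6.png

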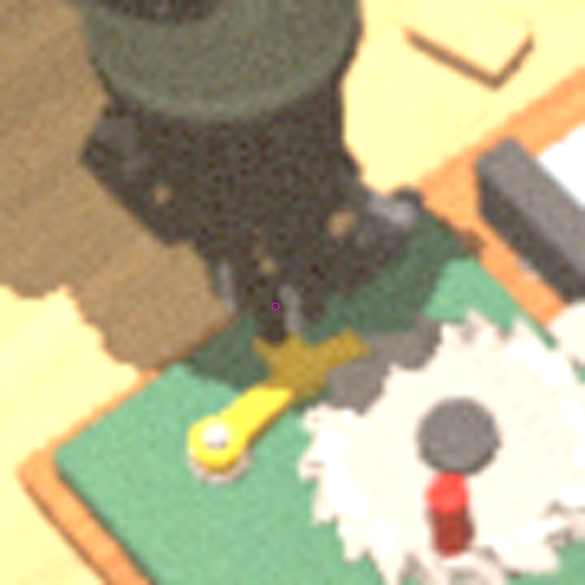

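The pin base at zoom (268,330) is now between the finger tips at (228,290) and (292,310). Dragging the pawl out.

drive_tool(series=[[-0.0025,-0.0012,0,0,0.016],[-0.005,-0.0024,0,0,0.016],[-0.0075,-0.0036,0,0,0.016],[-0.01,-0.005,0,0,0.016],[-0.0125,-0.0064,0,0,0.016],[-0.0145,-0.0076,0,0,0.016],[-0.0155,-0.0081,0,0,0.016],[-0.0155,-0.0081,0,0,0.016]])

```text
time_s: 13.35
position: [0.4868, -0.1489, 0.0434]
orientation: [0.546, 0.838, -0.0, -0.0]
wrist_force: [0.2, 0.1, 0.0]
width: 0.0155
gripper_force: 0.0
```

```bash
cat >> h.py <<'E'
def yel(n="scene"):
    I=vision.get_image(n) if isinstance(n,str) else n
    h=cv2.cvtColor(I[245:310,225:290],cv2.COLOR_RGB2HSV); m=cv2.inRange(h,np.array((20,130,35)),np.array((36,255,255)))
    k,l,s,c=cv2.connectedComponentsWithStats(m); i=1+np.argmax(s[1:,4]); ys,xs=np.where(l==i)
    f=np.argsort(xs)[-8:]; return len(xs),(xs.mean()+225).round(1),(ys.mean()+245).round(1),"tip",(xs[f].mean()+225).round(1),(ys[f].mean()+245).round(1)
E
python3 - <<'E'
from h import *
print(yel(cv2.cvtColor(cv2.imread("pics/scene0.png"),cv2.COLOR_BGR2RGB)),yel())
for k in(0,.1,.2,.3,.35):
    pv=np.array([.5202,-.1905]);a=np.arctan2(65-0,20)
    # tip direction: from pin direction geometry; tip assumed ~0.5 rad cw of pin
    w=1.907-.35+k;print(k,proj("scene",[*(pv+.07*np.array([np.cos(w),np.sin(w)])),.057]).round(1))
E
```

```text
(204, np.float64(257.0), np.float64(284.8), 'tip', np.float64(269.9), np.float64(278.1)) (207, np.float64(254.0), np.float64(282.7), 'tip', np.float64(264.4), np.float64(274.0))
0 [268.1 274.3]
0.1 [266.1 272.8]
0.2 [264.  271.4]
0.3 [261.7 270.3]
0.35 [260.5 269.8]
```

The pawl tip moved by (-5.5,-4.1) px, which is about 0.27 rad. I'll nudge it 1 mm further, release, and go to the peg.

In the tool's units: 0.1 rad / 4 = 0.025.

drive_tool(series=[[-0.001,-0.0006,0,0,0.016],[-0.001,-0.0006,0,0,0.016],[-0.001,-0.0006,0,0,0.04],[-0.001,-0.0006,0,0,0.04],[-0.001,-0.0006,0,0,0.04],[-0.001,-0.0006,0.04,0,0.04],[-0.001,-0.0006,0.062,0,0.04],[0.02,-0.003,0.062,0.025,0.04]])

```text
time_s: 14.2
position: [0.5069, -0.152, 0.1082]
orientation: [0.503, 0.864, -0.0, 0.001]
wrist_force: [0.2, -0.5, -0.2]
width: 0.0398
gripper_force: 0.0
```

Run:
```python
from h import *
print(yel()); s=r.read_state(); print(s['position'],s['q'][6])
```

```text
(212, np.float64(253.8), np.float64(282.6), 'tip', np.float64(264.1), np.float64(274.0))
[ 0.51034977 -0.15221301  0.10691972] 0.25071913226790077
```

In the tool's units: 0.18 rad / 4 = 0.045.

drive_tool(series=[[0.04,-0.0035,0,0.025,0.04],[0.08,-0.007,0,0.045,0.04],[0.1114,-0.0096,0,0.045,0.04],[0.1114,-0.0096,0,0.045,0.04],[0.1114,-0.0096,0,0.045,0.04]])

```text
time_s: 14.75
position: [0.6181, -0.1609, 0.1047]
orientation: [0.423, 0.906, -0.0, -0.001]
wrist_force: [-0.6, -0.2, 0.3]
width: 0.0401
gripper_force: 0.0
```

drive_tool(series=[[0,0,-0.02,0,0.04],[0,0,-0.035,0,0.04],[0,0,-0.045,0,0.04],[0,0,-0.055,0,0.04],[0,0,-0.0615,0,0.04],[0,0,-0.0615,0,0.04]])

```text
time_s: 15.35
position: [0.618, -0.1611, 0.0432]
orientation: [0.423, 0.906, -0.0, -0.0]
wrist_force: [0.0, -0.0, 0.9]
width: 0.0399
gripper_force: 0.0
```

drive_tool(series=[[0,0,0,0,0.03],[0,0,0,0,0.024],[0,0,0,0,0.02],[0,0,0,0,0.018],[0,0,0,0,0.0175],[0,0,0,0,0.0175]])

```text
time_s: 15.95
position: [0.6184, -0.1612, 0.0439]
orientation: [0.423, 0.906, -0.0, 0.0]
wrist_force: [-0.2, -0.3, -0.2]
width: 0.0173
gripper_force: 0.0
```

```bash
cat >> h.py <<'E'
def red(I=None):
    I=vision.get_image("scene") if I is None else I
    return blob(I,(0,140,60),(8,255,255),(250,270,70,60))[:2]
E
python3 - <<'E'
from h import *
print(red(cv2.cvtColor(cv2.imread("pics/scene0.png"),cv2.COLOR_BGR2RGB)),red()); s=r.read_state(); print(s['position'],s['wrist_force'],s['width'])
I=cv2.cvtColor(vision.get_image("scene"),cv2.COLOR_RGB2BGR)[225:325,235:335]
cv2.imwrite("pics/z7.png",cv2.resize(cv2.convertScaleAbs(I,alpha=1.6,beta=20),None,fx=6,fy=6,interpolation=cv2.INTER_CUBIC))
E
```

```text
(array([283.72580645, 303.20967742]), array([31, 28,  6, 12, 62], dtype=int32)) (array([283.57352941, 303.64705882]), array([31, 28,  6, 13, 68], dtype=int32))
[ 0.61838425 -0.161171    0.04390821] [1.16755216 0.00857462 0.33366833] 0.017505989033290894
```

View pics/z7.png

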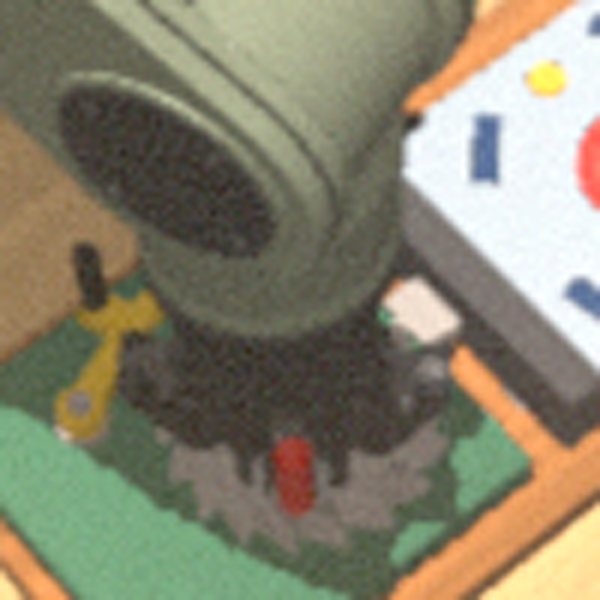

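The peg at zoom (293,475) is between the fingers at (250,465) and (335,465). I'll compute the arc about the axis.

Run:
```python
import numpy as np
C=np.array([.591,-.1287]);p=np.array([.6184,-.1612])-C;th=np.arctan2(p[1],p[0]);R=np.hypot(*p);print(th,R)
for f in np.r_[np.arange(.07,.57,.07),np.arange(.56,1.06,.05)]: print(round(f,3),(R*np.array([np.cos(th+f),np.sin(th+f)])-p).round(4))
```

```text
-0.8703352215084389 0.04250894023614325
0.07 [0.0022 0.002 ]
0.14 [0.0043 0.0041]
0.21 [0.0062 0.0064]
0.28 [0.0079 0.0088]
0.35 [0.0095 0.0114]
0.42 [0.0109 0.014 ]
0.49 [0.0121 0.0167]
0.56 [0.0131 0.0195]
0.56 [0.0131 0.0195]
0.61 [0.0137 0.0216]
0.66 [0.0142 0.0236]
0.71 [0.0146 0.0257]
0.76 [0.0149 0.0278]
0.81 [0.015  0.0299]
0.86 [0.0151 0.0321]
0.91 [0.0151 0.0342]
0.96 [0.0149 0.0363]
1.01 [0.0147 0.0384]
```

In the tool's units: 0.56 rad / 4 = 0.14.

drive_tool(series=[[0.0022,0.002,0,0.0175,0.0175],[0.0043,0.0041,0,0.035,0.0175],[0.0062,0.0064,0,0.0525,0.0175],[0.0079,0.0088,0,0.07,0.0175],[0.0095,0.0114,0,0.0875,0.0175],[0.0109,0.014,0,0.105,0.0175],[0.0121,0.0167,0,0.1225,0.0175],[0.0131,0.0195,0,0.14,0.0175]])

```text
time_s: 16.85
position: [0.6309, -0.1426, 0.0438]
orientation: [0.155, 0.988, -0.001, -0.001]
wrist_force: [-5.5, -3.8, 4.4]
width: 0.0176
gripper_force: 2.7
```

Run:
```python
from h import *
q,st=red();print(q,st,plane("scene",*q,.08)); 
for f in(-.045,.45,.5,.55): w=-.827+f;print(f,proj("scene",[.591+.042*np.cos(w),-.1287+.042*np.sin(w),.08]).round(1))
print(yel()[:3],r.read_state()['wrist_force'],r.read_state()['position'])
```

```text
[293.34615385 301.86538462] [41 26  5 13 52] [ 0.63221016 -0.14223119  0.08      ]
-0.045 [283.9 303.4]
0.45 [292.2 301.9]
0.5 [292.9 301.5]
0.55 [293.7 301.1]
(218, np.float64(253.7), np.float64(282.6)) [-1.93311979 -2.02726259  1.82536463] [ 0.6311767  -0.14209686  0.04379843]
```

In the tool's units: 0.4 rad / 4 = 0.1.

drive_tool(series=[[0.0006,0.0021,0,0.0125,0.0175],[0.0011,0.0041,0,0.025,0.0175],[0.0015,0.0062,0,0.0375,0.0175],[0.0018,0.0083,0,0.05,0.0175],[0.0019,0.0104,0,0.0625,0.0175],[0.002,0.0126,0,0.075,0.0175],[0.002,0.0147,0,0.0875,0.0175],[0.0018,0.0168,0,0.1,0.0175]])

```text
time_s: 17.75
position: [0.6329, -0.1259, 0.0438]
orientation: [-0.043, 0.999, -0.001, -0.0]
wrist_force: [-3.6, -5.4, 2.5]
width: 0.0176
gripper_force: 2.6
```

```bash
cat > m.py <<'E'
from h import *
q=np.mean([red()[0] for _ in range(3)],0);st=red()[1];s=r.read_state()
p=plane("scene",*q,.08)[:2]-[.591,-.1287];print(q,st,p,"w",np.arctan2(p[1],p[0])+.827,np.hypot(*p))
t=s['position'][:2]-[.591,-.1287];print("tool",s['position'],np.arctan2(t[1],t[0])+.827,np.hypot(*t),s['wrist_force'],s['width'],yel()[:3])
for f in(.9,.95,1.,1.05): w=-.827+f;print(f,proj("scene",[.591+.042*np.cos(w),-.1287+.042*np.sin(w),.08]).round(1))
E
python3 m.py
```

```text
[299.94444444 297.62022704] [49 23  3 12 19] [0.04520609 0.00581525] w 0.9549360813102641 0.04557859156945218
tool [ 0.63303943 -0.12548093  0.04377943] 0.9034235177601762 0.042162493822168655 [-2.21972713 -3.95779781  0.69124569] 0.017178341602077277 (220, np.float64(253.7), np.float64(282.6))
0.9 [298.2 297.5]
0.95 [298.7 296.9]
1.0 [299.2 296.3]
1.05 [299.6 295.7]
```

In the tool's units: 0.1 rad / 4 = 0.025.

drive_tool(series=[[-0.0001,0.0014,0,0.0075,0.0175],[-0.0003,0.0028,0,0.0175,0.0175],[-0.0006,0.0042,0,0.025,0.0175],[-0.0006,0.0042,0,0.025,0.0175],[-0.0006,0.0042,0,0.025,0.0175]])

```text
time_s: 18.5
position: [0.6325, -0.1211, 0.0438]
orientation: [-0.092, 0.996, -0.0, -0.0]
wrist_force: [-2.7, -4.6, -0.1]
width: 0.017
gripper_force: 2.0
```

```bash
python3 m.py
```

```text
[301.24007937 295.43055556] [51 23  2  7  8] [0.04344163 0.01237674] w 1.1045514269906955 0.04517032981140258
tool [ 0.63252639 -0.12107379  0.04377783] 1.0086235999638602 0.04222085338404257 [-3.03486621 -4.70904099  0.0772889 ] 0.017251168583238313 (215, np.float64(253.8), np.float64(282.6))
0.9 [298.2 297.5]
0.95 [298.7 296.9]
1.0 [299.2 296.3]
1.05 [299.6 295.7]
```

Tool angle 1.009, pad lag about 0.014, so the wheel should be at about 0.99. I'll release, lift, return to the pin, and measure the unobstructed peg.

In the tool's units: -0.42 rad / 4 = -0.105.

drive_tool(series=[[0,0,0,0,0.04],[0,0,0,0,0.04],[0,0,0,0,0.04],[0,0,0.03,0,0.04],[0,0,0.06,0,0.04],[-0.035,-0.007,0.062,-0.035,0.04],[-0.075,-0.0145,0.062,-0.07,0.04],[-0.11,-0.021,0.062,-0.105,0.04]])

```text
time_s: 19.55
position: [0.5208, -0.1419, 0.106]
orientation: [0.12, 0.993, 0.0, -0.0]
wrist_force: [1.4, 0.2, -1.2]
width: 0.0398
gripper_force: 0.0
```

In the tool's units: -0.89 rad / 4 = -0.2225.

drive_tool(series=[[-0.02,-0.004,0,-0.035,0.04],[-0.0357,-0.0073,0,-0.07,0.04],[-0.0357,-0.0073,0,-0.105,0.04],[-0.0357,-0.0073,0,-0.14,0.04],[-0.0357,-0.0073,0,-0.175,0.04],[-0.0357,-0.0073,0,-0.21,0.04],[-0.0357,-0.0073,0,-0.2225,0.04],[-0.0357,-0.0073,0,-0.2225,0.04]])

```text
time_s: 20.35
position: [0.4872, -0.1487, 0.106]
orientation: [0.533, 0.846, 0.0, 0.0]
wrist_force: [0.1, 0.5, 0.9]
width: 0.0401
gripper_force: 0.0
```

```bash
cat > m2.py <<'E'
from h import *
C=np.array([.591,-.1287])
def one(S):
    # top cap: brightest red part
    q,st=red(S);p=plane("scene",*q,.0785)[:2]-C;return q,st[4],np.arctan2(p[1],p[0])+.827,np.hypot(*p)
print(one(cv2.cvtColor(cv2.imread("pics/scene0.png"),cv2.COLOR_BGR2RGB)))
for i in range(3): print(one(vision.get_image("scene")))
S=vision.get_image("scene")
h,_,_=blob(S,(0,0,30),(180,70,95),(276,283,20,16));print("hub",h)
s=r.read_state();print(s['position'],yel()[:3])
E
python3 m2.py
```

```text
(array([283.72580645, 303.20967742]), np.int32(62), np.float64(-0.05763524397440534), np.float64(0.04069554927259738))
(array([298.94736842, 296.26315789]), np.int32(57), np.float64(1.0097455760650458), np.float64(0.0409625515208864))
(array([298.94736842, 296.26315789]), np.int32(57), np.float64(1.0097455760650458), np.float64(0.0409625515208864))
(array([298.94545455, 296.05454545]), np.int32(55), np.float64(1.0216299443299852), np.float64(0.04065009994615264))
hub [285.11111111 292.12820513]
[ 0.48699611 -0.14892897  0.10586136] (214, np.float64(253.7), np.float64(282.6))
```

drive_tool(series=[[0,0,-0.02,0,0.04],[0,0,-0.035,0,0.04],[0,0,-0.05,0,0.04],[0,0,-0.062,0,0.035],[0,0,-0.062,0,0.025],[0,0,-0.062,0,0.018],[0,0,-0.062,0,0.015],[0,0,-0.062,0,0.014]])

```text
time_s: 21.4
position: [0.4872, -0.1491, 0.0444]
orientation: [0.533, 0.846, 0.0, 0.0]
wrist_force: [-0.6, -0.5, 0.8]
width: 0.0143
gripper_force: 0.0
```

drive_tool(series=[[0,0,0,0,0.014],[0,0,0,0,0.014],[0.002,0.0013,0,0,0.014],[0.004,0.0025,0,0,0.014],[0.006,0.0037,0,0,0.014],[0.008,0.0046,0,0,0.014],[0.01,0.0054,0,0,0.014],[0.01,0.0054,0,0,0.014]])

```text
time_s: 22.2
position: [0.4974, -0.1434, 0.0439]
orientation: [0.533, 0.846, 0.0, 0.0]
wrist_force: [0.3, 0.3, 0.4]
width: 0.0136
gripper_force: 0.0
```

```bash
python3 m2.py
```

```text
(array([283.72580645, 303.20967742]), np.int32(62), np.float64(-0.05763524397440534), np.float64(0.04069554927259738))
(array([298.94736842, 296.26315789]), np.int32(57), np.float64(1.0097455760650458), np.float64(0.0409625515208864))
(array([298.96428571, 296.16071429]), np.int32(56), np.float64(1.0161211924281868), np.float64(0.04084595534404617))
(array([298.94736842, 296.26315789]), np.int32(57), np.float64(1.0097455760650458), np.float64(0.0409625515208864))
hub [285.10526316 292.05263158]
[ 0.49715317 -0.14366588  0.04392048] (217, np.float64(256.0), np.float64(283.7))
```

drive_tool(series=[[0.001,0.0004,0,0,0.014],[0.002,0.0007,0,0,0.014],[0.003,0.0011,0,0,0.014],[0.004,0.0014,0,0,0.014],[0.005,0.0017,0,0,0.014],[0.005,0.0017,0,0,0.014]])

```text
time_s: 23.05
position: [0.5021, -0.1418, 0.0438]
orientation: [0.533, 0.846, 0.0, 0.0]
wrist_force: [-0.3, -0.1, -1.1]
width: 0.0139
gripper_force: 0.2
```

```bash
python3 m2.py | tail -4; python3 -c "
from h import *
for i in range(3): print(r.read_state()['wrist_force'],yel())"
```

```text
(array([298.92857143, 296.16071429]), np.int32(56), np.float64(1.0149941130737021), np.float64(0.040770887079161204))
(array([298.94736842, 296.26315789]), np.int32(57), np.float64(1.0097455760650458), np.float64(0.0409625515208864))
hub [285.04310345 292.00862069]
[ 0.50212389 -0.14191089  0.04390778] (213, np.float64(256.7), np.float64(284.6))
[-0.65379761 -0.74205911 -0.44528675] (212, np.float64(256.8), np.float64(284.5), 'tip', np.float64(269.2), np.float64(278.0))
[ 0.04241686  0.23429286 -0.59374802] (215, np.float64(256.7), np.float64(284.5), 'tip', np.float64(269.2), np.float64(278.0))
[-0.47008497 -0.38185169 -0.78995942] (213, np.float64(256.7), np.float64(284.4), 'tip', np.float64(269.2), np.float64(278.0))
```

Nearly in (tip at 269.2,278.0 against 269.9,278.1 at the start). Now 0.4 mm steps.

drive_tool(series=[[0.0004,0.0001,0,0,0.014],[0.0008,0.0003,0,0,0.014],[0.0008,0.0003,0,0,0.014]])

```text
time_s: 23.75
position: [0.5027, -0.1416, 0.0439]
orientation: [0.533, 0.846, -0.0, -0.0]
wrist_force: [-1.3, -1.3, 0.2]
width: 0.0141
gripper_force: 0.5
```

drive_tool(series=[[0.0004,0.0001,0,0,0.014],[0.0004,0.0001,0,0,0.014]])

```text
time_s: 23.95
position: [0.5031, -0.1414, 0.0439]
orientation: [0.533, 0.846, -0.0, -0.0]
wrist_force: [-1.0, -0.7, 0.6]
width: 0.014
gripper_force: 0.5
```

drive_tool(series=[[0.0004,0.0001,0,0,0.014],[0.0004,0.0001,0,0,0.014]])

```text
time_s: 24.15
position: [0.5036, -0.1413, 0.0438]
orientation: [0.533, 0.846, -0.0, -0.0]
wrist_force: [-1.1, 0.8, 1.0]
width: 0.0139
gripper_force: 0.5
```

drive_tool(series=[[0.0004,0.0001,0,0,0.014],[0.0004,0.0001,0,0,0.014]])

```text
time_s: 24.35
position: [0.504, -0.1412, 0.0439]
orientation: [0.533, 0.846, -0.0, -0.0]
wrist_force: [-2.0, 1.3, 0.4]
width: 0.0138
gripper_force: 0.5
```

drive_tool(series=[[0.0004,0.0001,0,0,0.014],[0.0004,0.0001,0,0,0.014]])

```text
time_s: 24.55
position: [0.5044, -0.1412, 0.0438]
orientation: [0.533, 0.846, -0.0, -0.0]
wrist_force: [-2.0, 0.5, -0.9]
width: 0.0143
gripper_force: 0.5
```

```bash
python3 -c "
from h import *
for i in range(4): s=r.read_state();print(s['position'][:2],s['wrist_force'],s['gripper_force'],yel())
print(red())"
```

```text
[ 0.50439801 -0.14115261] [-2.0100864   0.52204373 -0.9115245 ] 0.4906308464705944 (208, np.float64(256.8), np.float64(285.0), 'tip', np.float64(269.9), np.float64(278.1))
[ 0.50441412 -0.14115795] [-0.94260391  0.85767115  0.08049977] 0.4537985846400261 (209, np.float64(256.7), np.float64(285.1), 'tip', np.float64(269.6), np.float64(277.8))
[ 0.50442597 -0.14118031] [-0.55319782 -0.50826572 -0.84140081] 0.4345681518316269 (206, np.float64(256.8), np.float64(285.0), 'tip', np.float64(269.6), np.float64(277.9))
[ 0.50439699 -0.1412091 ] [-1.2445366   1.68882554 -0.25274042] 0.4124126862734556 (204, np.float64(256.7), np.float64(285.1), 'tip', np.float64(269.6), np.float64(277.9))
(array([298.87719298, 296.12280702]), array([46, 21,  6, 12, 57], dtype=int32))
```

drive_tool(series=[[0.0003,0.0001,0,0,0.014],[0.0003,0.0001,0,0,0.014]])

```text
time_s: 25.0
position: [0.5045, -0.1411, 0.0438]
orientation: [0.533, 0.846, -0.0, -0.0]
wrist_force: [-2.9, 0.2, 0.4]
width: 0.0143
gripper_force: 1.1
```

drive_tool(series=[[0.0003,0.0001,0,0,0.014],[0.0003,0.0001,0,0,0.014]])

```text
time_s: 25.2
position: [0.5046, -0.1411, 0.0438]
orientation: [0.533, 0.846, -0.0, -0.0]
wrist_force: [-4.4, -0.4, 2.9]
width: 0.0137
gripper_force: 2.2
```

drive_tool(series=[[0.0003,0.0001,0,0,0.014],[0.0003,0.0001,0,0,0.014]])

```text
time_s: 25.4
position: [0.5047, -0.1411, 0.0438]
orientation: [0.533, 0.846, -0.001, -0.0]
wrist_force: [-6.1, 0.1, 2.3]
width: 0.0144
gripper_force: 3.0
```

The force rise at tool x=0.5044 matches the predicted stop, and the tip image matches the start. I'll back off, release, and return to the peg.

In the tool's units: 0.28 rad / 4 = 0.07.

drive_tool(series=[[-0.0012,-0.0004,0,0,0.014],[-0.0012,-0.0004,0,0,0.025],[-0.0012,-0.0004,0,0,0.04],[-0.0012,-0.0004,0,0,0.04],[-0.0012,-0.0004,0.03,0,0.04],[-0.0012,-0.0004,0.062,0,0.04],[0.02,0.003,0.064,0.035,0.04],[0.04,0.006,0.064,0.07,0.04]])

```text
time_s: 26.2
position: [0.5464, -0.1351, 0.1092]
orientation: [0.407, 0.913, 0.0, 0.001]
wrist_force: [0.9, -0.2, 0.3]
width: 0.0401
gripper_force: 0.0
```

In the tool's units: 1.025 rad / 4 = 0.2563.

drive_tool(series=[[0.02,0.0035,0,0.035,0.04],[0.04,0.007,0,0.07,0.04],[0.06,0.01,0,0.105,0.04],[0.075,0.012,0,0.14,0.04],[0.0872,0.0138,0,0.175,0.04],[0.0872,0.0138,0,0.21,0.04],[0.0872,0.0138,0,0.245,0.04],[0.0872,0.0138,0,0.2563,0.04]])

```text
time_s: 27.0
position: [0.6325, -0.1211, 0.1076]
orientation: [-0.093, 0.996, 0.0, -0.0]
wrist_force: [-0.5, 0.2, 0.4]
width: 0.0398
gripper_force: 0.0
```

```bash
python3 -c "
from h import *
print(r.read_state()['position'])
for i in range(2): print(yel(),red()[0])"
```

```text
[ 0.63249112 -0.12109771  0.10762803]
(212, np.float64(256.7), np.float64(285.1), 'tip', np.float64(269.9), np.float64(278.1)) [299.21052632 296.80701754]
(209, np.float64(256.7), np.float64(285.0), 'tip', np.float64(269.6), np.float64(277.9)) [299.14035088 296.61403509]
```

drive_tool(series=[[0,0,-0.02,0,0.04],[0,0,-0.038,0,0.04],[0,0,-0.052,0,0.04],[0,0,-0.0635,0,0.035],[0,0,-0.0635,0,0.027],[0,0,-0.0635,0,0.022],[0,0,-0.0635,0,0.02],[0,0,-0.0635,0,0.02]])

```text
time_s: 28.0
position: [0.6328, -0.1212, 0.045]
orientation: [-0.09, 0.996, -0.0, 0.0]
wrist_force: [-0.3, -0.9, 0.3]
width: 0.0197
gripper_force: 0.0
```

drive_tool(series=[[-0.0001,0.0006,0,0,0.02],[-0.0002,0.0012,0,0,0.02],[-0.0002,0.0012,0,0,0.02]])

```text
time_s: 28.3
position: [0.6324, -0.1199, 0.0445]
orientation: [-0.09, 0.996, -0.0, 0.0]
wrist_force: [0.3, -0.5, 0.3]
width: 0.0197
gripper_force: 0.3
```

drive_tool(series=[[-0.0001,0.0004,0,0,0.02],[-0.0001,0.0004,0,0,0.02]])

```text
time_s: 28.5
position: [0.6323, -0.1199, 0.0445]
orientation: [-0.09, 0.996, -0.0, 0.0]
wrist_force: [1.1, -2.5, 1.8]
width: 0.0198
gripper_force: 1.8
```

drive_tool(series=[[-0.0001,0.0004,0,0,0.02],[-0.0001,0.0004,0,0,0.02]])

```text
time_s: 28.7
position: [0.6323, -0.1196, 0.0445]
orientation: [-0.09, 0.996, -0.0, 0.0]
wrist_force: [2.3, -4.9, 1.3]
width: 0.0203
gripper_force: 2.5
```

Contact made and the wheel is just starting to move at about 5 N. I'll continue in 0.4 mm steps, watching for a force rise.

drive_tool(series=[[-0.0001,0.0004,0,0,0.02],[-0.0001,0.0004,0,0,0.02]])

```text
time_s: 28.9
position: [0.6323, -0.1192, 0.0445]
orientation: [-0.09, 0.996, -0.0, 0.0]
wrist_force: [3.0, -5.1, 0.9]
width: 0.02
gripper_force: 2.7
```

drive_tool(series=[[-0.0001,0.0004,0,0,0.02],[-0.0001,0.0004,0,0,0.02]])

```text
time_s: 29.1
position: [0.6323, -0.1188, 0.0445]
orientation: [-0.09, 0.996, -0.0, 0.0]
wrist_force: [3.8, -4.1, 1.0]
width: 0.02
gripper_force: 2.7
```

drive_tool(series=[[-0.0001,0.0003,0,0,0.02],[-0.0001,0.0003,0,0,0.02]])

```text
time_s: 29.3
position: [0.6322, -0.1186, 0.0445]
orientation: [-0.09, 0.996, -0.001, 0.001]
wrist_force: [4.8, -4.7, 0.5]
width: 0.0196
gripper_force: 2.9
```

drive_tool(series=[[-0.0001,0.0003,0,0,0.02],[-0.0001,0.0003,0,0,0.02]])

```text
time_s: 29.5
position: [0.6322, -0.1186, 0.0445]
orientation: [-0.09, 0.996, -0.001, 0.001]
wrist_force: [3.8, -6.3, -0.1]
width: 0.02
gripper_force: 3.6
```

drive_tool(series=[[-0.0001,0.0003,0,0,0.02],[-0.0001,0.0003,0,0,0.02]])

```text
time_s: 29.7
position: [0.6322, -0.1185, 0.0445]
orientation: [-0.09, 0.996, -0.001, 0.001]
wrist_force: [6.1, -7.6, 0.1]
width: 0.0203
gripper_force: 4.3
```

drive_tool(series=[[-0.0001,0.0003,0,0,0.02],[-0.0001,0.0003,0,0,0.02]])

```text
time_s: 29.9
position: [0.6322, -0.1185, 0.0445]
orientation: [-0.09, 0.996, -0.001, 0.001]
wrist_force: [7.1, -9.0, -0.7]
width: 0.0197
gripper_force: 5.0
```

The tool has stalled at y=-0.1186 and the force has risen to about 9 N: the tooth bears on the pawl with only a few N. I'll centre the cage, open, lift and check.

drive_tool(series=[[0.0002,-0.001,0,0,0.02],[0.0004,-0.0028,0,0,0.02],[0.0004,-0.0028,0,0,0.02],[0.0004,-0.0028,0,0,0.03],[0.0004,-0.0028,0,0,0.04],[0.0004,-0.0028,0,0,0.04],[0.0004,-0.0028,0.03,0,0.04],[0.0004,-0.0028,0.07,0,0.04]])

```text
time_s: 30.7
position: [0.6309, -0.1197, 0.1139]
orientation: [-0.091, 0.996, 0.0, -0.001]
wrist_force: [0.3, -0.7, 0.8]
width: 0.04
gripper_force: 0.0
```

drive_tool(series=[[-0.03,0,0.04,0,0.04],[-0.07,0,0.08,0,0.04],[-0.11,0,0.1,0,0.04],[-0.15,0,0.1,0,0.04],[-0.18,0,0.1,0,0.04],[-0.18,0,0.1,0,0.04],[-0.18,0,0.1,0,0.04]])

```text
time_s: 31.4
position: [0.452, -0.1202, 0.2147]
orientation: [-0.09, 0.996, -0.0, 0.0]
wrist_force: [1.7, 0.5, -0.2]
width: 0.0399
gripper_force: 0.0
```

```bash
python3 m2.py
python3 - <<'E'
from h import *
print(yel())
o=[]
for n,(x,y,w,h) in dict(top=(345,185,105,112),scene=(215,245,105,112)).items():
    im=cv2.cvtColor(vision.get_image(n),cv2.COLOR_RGB2BGR)[y:y+h,x:x+w]
    o.append(cv2.resize(im,None,fx=3.8,fy=3.8,interpolation=cv2.INTER_CUBIC))
cv2.imwrite("pics/z8.png",np.hstack(o))
E
```

```text
(array([283.72580645, 303.20967742]), np.int32(62), np.float64(-0.05763524397440534), np.float64(0.04069554927259738))
(array([299.27272727, 295.69090909]), np.int32(55), np.float64(1.052763808721819), np.float64(0.040827793319074594))
(array([299.23214286, 295.69642857]), np.int32(56), np.float64(1.0512350934719852), np.float64(0.04074828286781457))
(array([299.23214286, 295.69642857]), np.int32(56), np.float64(1.0512350934719852), np.float64(0.04074828286781457))
hub [285.15929204 292.05309735]
[ 0.45241575 -0.1195807   0.21415394] (207, np.float64(256.9), np.float64(284.9))
(208, np.float64(256.9), np.float64(284.8), 'tip', np.float64(269.9), np.float64(278.4))
```

View pics/z8.png

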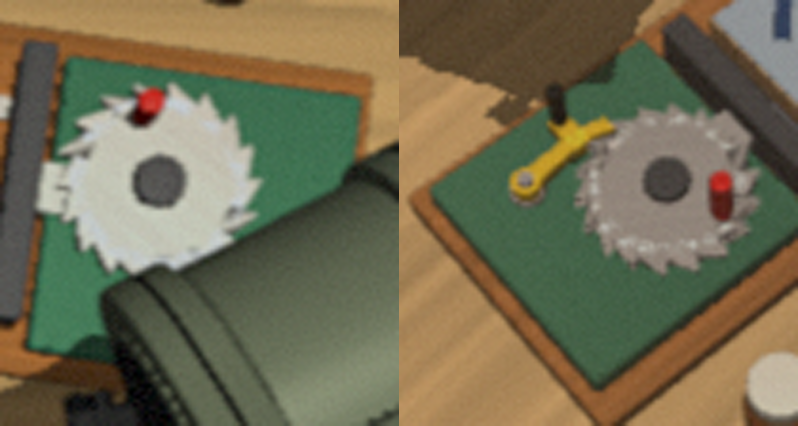

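The peg now stands at zoom (720,195) in the scene half. The wheel measures 1.05 rad, and the pawl lies exactly where it started (tip 269.9,278.4). The arm is clear, so I'm handing it in.

```bash
python3 -c "
from cell import order
print(order.job_done())"
```

```text
the job is handed in; nothing more can be done
None
```

The job is handed in at about 32 s, but no verdict came back: by camera the clamp is eased three teeth (wheel at about 1.05 rad), the pawl is fully in with the tooth resting on it after a gentle push of about 9–11 N at the peg, and the arm is clear.

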